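# Stand the long pump spindle on the setting plate

## Task

Two turned steel spindles lean in wooden cradles on the bench. Take the longer one and stand it upright on its round foot in the middle of the low round metal plate, setting it down before you let go, so that it stays there by itself, straight and without wobble. Leave the shorter spindle in its cradle.

Things in the scene. Friction and masses are not known exactly. Their poses are not given: they have to be found in the camera images.
- long_spindle_mid (a point): Centre (half-way up, on the axis) of the longer loose steel spindle: 150 mm long, 0.2 kg, flat round foot 32 mm across, 16 mm thick; plain shaft 14 mm thick to 124 mm above the foot's underside, then a thinner threaded tip. Its z axis runs from foot to tip and starts 35 degrees from vertical. Pinch the shaft across, from above, 25 to 45 mm past this centre towards the tip.
- cradle_a: Fixed wooden cradle under the longer spindle; origin on the bench under its middle, base 130x64 mm, x the way the spindle's top leans, y across. A sloping board with low cheeks beside the foot and a fork 42 mm wide, which ends 70 mm from the foot's underside; beyond it the shaft is free on all sides. The spindle lifts straight up out of it.
- short_spindle_mid (a point): Centre of the shorter spindle, of the same make (foot 32 mm across, shaft 14 mm, z axis from foot to tip, leaning 35 degrees) but only 100 mm long; it lies in another cradle just like the first and must be left there.
- plate_top (a point): Centre of the upper face of the round metal plate, 90 mm across and 12 mm high, fixed to the bench; z is up.
Not all that is in view belongs to the job. Leave any pink or purple look-alike of the part that bears long_spindle_mid alone. Leave any orange or pink look-alike of the part that bears plate_top alone.

How it is judged (in metres and radians):
On the way:
1. the long spindle is lifted out of its cradle (height (world z) of long_spindle_mid above 0.105 m), for 0.1 s.
At the end, for the whole second after the job is handed in: The long spindle stands on its foot on the plate, its axis within 7 degrees of vertical and its centre within 22 mm (sideways) of the plate's centre, bearing on the plate, released and still. The short spindle is within 15 mm of where it began (angle between long_spindle_mid's own z axis and vertical below 0.12 rad and horizontal distance between long_spindle_mid and plate_top below 0.022 m and z of long_spindle_mid in the frame of plate_top between 0.069 and 0.081 m and linear speed of long_spindle below 0.02 m/s and angular speed of long_spindle below 0.1 rad/s and contact force between long_spindle and plate above 0.3 N and distance of short_spindle_mid from where it was at the start of the episode below 0.015 m); the robot touches nothing.
It fails at once if the long spindle is let go upright in the air, its foot more than 15 mm above the plate (angle between long_spindle_mid's own z axis and vertical below 0.35 rad and z of long_spindle_mid in the frame of plate_top above 0.09 m and contact force between the fingers and long_spindle below 0.05 N).
It fails at once if the short spindle is taken out of its cradle or knocked about (moved over 30 mm) (distance of short_spindle_mid from where it was at the start of the episode above 0.03 m).
It also fails if it takes over 42 s, if anything falls off the work surface, if the arm or the gripper's body presses on something with over 40 N, if the wrist force passes 120 N, or if a joint passes its speed limit or range.

## Robot

A 6-joint arm with a two-finger parallel gripper is mounted at the origin on a cart in front of the work surface, level with it; the furniture and walls round the work are solid. World frame = base frame: x ahead of the robot, y to its left, z up, the work surface at z = 0. Lengths are in mm, angles in rad, forces in N, time in s.
With the tool pointing down it reaches from about 400 to 925 mm from the base axis. Payload 12.5 kg.
Tool frame: the origin (TCP) lies on the mounting face of the last link; the fingertips stand 190 mm ahead of it and the grasp point (between the pads) lies 171 mm ahead of it; z points along the fingers, y is the line along which they close (so a half turn about z gives the same grasp; the last joint's range is limited). The gripper opens to 95 mm and grips with 3 to 60 N. Pads are 20 mm wide; open, the fingers measure 119 mm over their backs; the gripper's body (75 mm by 180 mm) begins 59 mm behind the grasp point.
Start: joints at [-1.436, 0.491, 1.559, -0, 1.092, -0.106], TCP at [149.07, -606.962, 404.761] pointing down, gripper open.
Joint ranges: [-3.1, 3.1], [-0.84, 2.19], [0.05, 2.79], [-1.13, 4.28], [0.06, 2.93], [-2.69, 2.69]. Speed limits (rad/s): [2.22, 2.22, 2.79, 3.14, 3.14, 3.14].

## Interface

Orientations are given as [roll, pitch, yaw] about the fixed x, y, z axes, in that order (R = Rz(yaw) Ry(pitch) Rx(roll)).
In Python, from cell import env gives the robot as it stands.
- The arm moves only by the tool carry_out, never from a script. Its argument "series" is a list of rows, each a list of 5 numbers: the shift along the tool's x, y, z in m, then the turn about the tool's z in degrees, then the opening, from 0 (shut) to 1 (fully open). A call has 1 to 20 rows; each row is the pose to reach, as a shift and turn from the pose commanded when the call began, along the tool's axes at that moment; what a row does not reach only later rows make up. A row lasts 1/8 s, in which the tool goes at most 62.5 mm and 10.7 degrees, less where a joint would pass 70% of its speed; a pose out of reach is approached as far as the arm can. A call with a gripper value outside its range is refused whole. The fingers move at their own pace and stop on an object; the grip force is fixed at half the most. Time passes only in rows, so rows that repeat a pose let the fingers close. It gives the time, the measured TCP pose, the force, the opening and the grip force at its end, in the units of the state.
- env.state(): the state, without advancing time (a new reading comes with each control period).
- env.read_camera(name): name is "side" or "top" or "wrist"; returns (picture, depth): 420x560x3 uint8, red, green, blue; 420x560 float32, mm along the optical axis (not along the pixel's ray), 0 where there is no reading.
- env.get_calibration(name): a dict with "intrinsics" (3x3 intrinsics, pixels), "cam_to_world" (4x4, takes a point from camera to world coordinates); the wrist camera has in their place "T_tool_cam" (4x4, takes a point from camera to tool coordinates, whose origin is the TCP and whose axes are the flange's). Camera axes: x right, y up, looking along -z (the intrinsics and any distortion apply to the point x, -y, -z); pixel columns grow to the right and rows downward; lengths in mm; the calibration is good to about 2 mm. The wrist camera is an equidistant fisheye: a pixel r from the principal point sees the ray r / f radians off the axis. A picture is of the moment at which its call begins: read the wrist's pose just before it. get_calibration takes no time and is no camera call.
- env.job_done(): hands the job in; it is judged then, once.
The state is a dict: "t": time; "joints": joint angles; "qvel": joint speeds; "tau": joint torques, N m; "eef_pos": TCP position; "tcp_rot": TCP orientation; "ft_force": force on the tool from outside, world axes, zero at the start; "moment": the same for the moment, N m; "opening": opening from 0.0 (shut) to 1.0 (fully open); "grip_force": force on a finger pad.
Only numpy, scipy, OpenCV 4.12 (cv2) and the standard library are available. Lean on these libraries where they do the work, as an engineer would, in place of code of your own. Each camera call takes 0.05 s, during which the arm holds its last target. There are 200 camera calls.

## Working session

There is one attempt and no reset: what is moved stays moved. The work goes in short steps, Python scripts to look and compute and a tool call to move; the robot and the scene stay as the last step left them, time stands still between calls to the robot, and variables do not carry over. Pictures are saved under pics/ and viewed, at most 10 in all, crops included, and the job is handed in when it is done.

Besides the shell and the picture viewer there is one more tool, called after "Request:" as name(argument=value, ...) on one line, values as JSON. carry_out: Moves the arm, as the interface text tells. Its arguments: {"type":"object","properties":{"series":{"type":"array","items":{"type":"array","items":{"type":"number"}}}},"required":["series"]}

```bash
mkdir -p pics; cat > h.py <<'E'
import numpy as np, cv2
from cell import env
from scipy.spatial.transform import Rotation as R
def save(n,f):
    im,d=env.read_camera(n); cv2.imwrite(f'pics/{f}.png',im[:,:,::-1]); np.save(f'pics/{f}.npy',d); return im,d
def pts(n,d):
    c=env.get_calibration(n);K=np.array(c['intrinsics']);T=np.array(c['cam_to_world'])
    v,u=np.mgrid[:d.shape[0],:d.shape[1]]
    P=np.stack([(u-K[0,2])/K[0,0]*d,-(v-K[1,2])/K[1,1]*d,-d],-1)
    return P@T[:3,:3].T+T[:3,3]
E
python3 - <<'E'
from h import *
for n in('top','side'):
    save(n,n+'1'); c=env.get_calibration(n); print(c)
print(env.state())
E
```

```text
{'intrinsics': array([[514.07865042,   0.        , 272.46275387],
       [  0.        , 514.07865042, 214.82402073],
       [  0.        ,   0.        ,   1.        ]]), 'cam_to_world': array([[-2.72413658e-02,  9.87267349e-01, -1.56719781e-01,
         2.98415999e+02],
       [-9.99565055e-01, -2.51310931e-02,  1.54314252e-02,
         3.65841273e+02],
       [ 1.12964029e-02,  1.57071990e-01,  9.87522547e-01,
         1.46297567e+03],
       [ 0.00000000e+00,  0.00000000e+00,  0.00000000e+00,
         1.00000000e+00]])}
{'intrinsics': array([[481.91453275,   0.        , 273.60724261],
       [  0.        , 481.91453275, 209.63061381],
       [  0.        ,   0.        ,   1.        ]]), 'cam_to_world': array([[ 9.98828727e-01,  6.30533919e-03,  4.79730744e-02,
         5.79926294e+02],
       [ 4.31264774e-02,  3.33520573e-01, -9.41755878e-01,
        -8.08888916e+02],
       [-2.19380975e-02,  9.42721735e-01,  3.32858002e-01,
         5.11633106e+02],
       [ 0.00000000e+00,  0.00000000e+00,  0.00000000e+00,
         1.00000000e+00]])}
{'t': 0.1, 'joints': array([-1.43560129e+00,  4.91498783e-01,  1.55939194e+00,  2.45002054e-05,
        1.09168608e+00, -1.05629546e-01]), 'qvel': array([-9.21580991e-04,  4.01718163e-05, -1.45866522e-03, -1.12044346e-03,
        2.80172156e-05,  1.18634801e-03]), 'tau': array([ 3.84966843e-03, -6.13622332e+01, -2.58607131e+01,  6.94256206e-02,
        4.69965313e-02, -6.05670198e-05]), 'eef_pos': array([ 149.06695873, -606.93566915,  404.21921687]), 'tcp_rot': array([-3.14061628e+00, -1.25371418e-04,  2.40813213e-01]), 'ft_force': array([0.55076142, 0.09346639, 0.64795248]), 'moment': array([0.03806838, 0.02204393, 0.00527526]), 'grip_force': 0.0, 'opening': 1.0015748037153367}
```

View pics/top1.png

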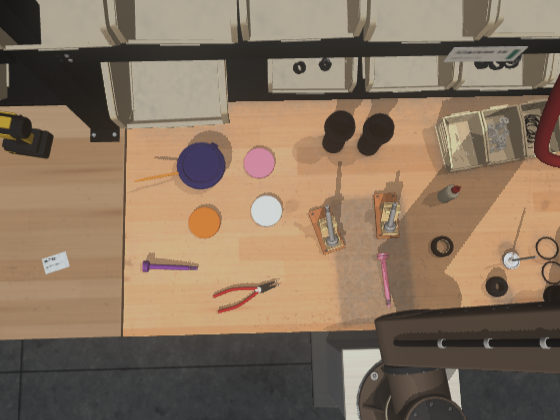

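View pics/side1.png

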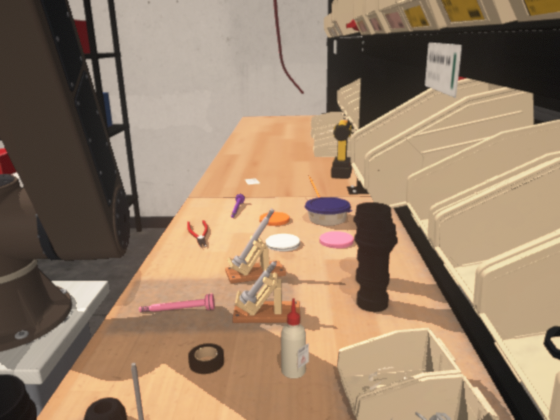

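The top view shows the white plate at (266,210), pink and orange look-alikes beside it, and cradles at (328,228) and (388,215). In the side view the left (far) spindle is the longer one, leaning towards +x. Next I'll measure both.

```bash
python3 - <<'E'
from h import *
d=np.load('pics/top1.npy');P=pts('top',d);im=cv2.imread('pics/top1.png')
# plate
m=(im.min(2)>180);m[:, :245]=0;m[:,290:]=0;m[:190]=0;m[235:]=0
print('plate',np.sum(m),np.median(P[m],0),P[m].min(0),P[m].max(0))
print('bench',P[250,220])
for n,(r0,r1,c0,c1) in {'A':(195,255,305,350),'B':(185,245,370,405)}.items():
    Q=P[r0:r1,c0:c1].reshape(-1,3); Q=Q[Q[:,2]>25]; print(n,len(Q)); o=Q[np.argsort(-Q[:,2])[:12]]; print(o.round(0).tolist())
c=cv2.resize(im[185:260,240:415],None,fx=4.5,fy=4.5,interpolation=cv2.INTER_CUBIC);cv2.imwrite('pics/c1.png',c)
E
```

```text
plate 714 [542.33070927 361.32485182  11.97976977] [298.41599906 318.11092582   2.78266011] [ 585.04847253  404.2480262  1462.97566799]
bench [433.24664068 495.31953458  -2.59322105]
A 611
[[298.0, 366.0, 1463.0], [298.0, 366.0, 1463.0], [298.0, 366.0, 1463.0], [298.0, 366.0, 1463.0], [298.0, 366.0, 1463.0], [298.0, 366.0, 1463.0], [298.0, 366.0, 1463.0], [298.0, 366.0, 1463.0], [298.0, 366.0, 1463.0], [298.0, 366.0, 1463.0], [298.0, 366.0, 1463.0], [298.0, 366.0, 1463.0]]
B 580
[[298.0, 366.0, 1463.0], [298.0, 366.0, 1463.0], [298.0, 366.0, 1463.0], [298.0, 366.0, 1463.0], [298.0, 366.0, 1463.0], [298.0, 366.0, 1463.0], [535.0, 18.0, 121.0], [533.0, 17.0, 115.0], [536.0, 19.0, 115.0], [536.0, 14.0, 114.0], [533.0, 14.0, 114.0], [539.0, 19.0, 113.0]]
```

View pics/c1.png

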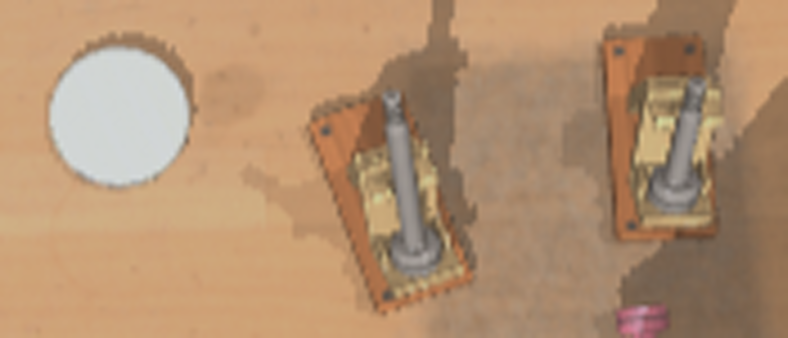

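```bash
cat >> h.py <<'E'
def axis(P,im,box,zmin=20,c0=None):
    """line fit through grey (unsaturated) pixels in box -> centroid, dir, extent"""
    r0,r1,a,b=box
    hsv=cv2.cvtColor(im,cv2.COLOR_BGR2HSV)[r0:r1,a:b]; Q=P[r0:r1,a:b]
    m=(hsv[...,1]<60)&(Q[...,2]>zmin)&(Q[...,2]<400); Q=Q[m]
    for _ in range(4):
        c=Q.mean(0);v=np.linalg.svd(Q-c)[2][0];v*=np.sign(v[2])
        e=np.linalg.norm(np.cross(Q-c,v),axis=1);Q=Q[e<max(9,2*np.median(e))]
    s=(Q-c)@v
    return c,v,s.min(),s.max(),len(Q)
E
python3 - <<'E'
from h import *
d=np.load('pics/top1.npy');P=pts('top',d);im=cv2.imread('pics/top1.png')
for b in((195,250,318,345),(195,236,380,400)):
    c,v,a,e,n=axis(P,im,b);print(c.round(1),v.round(3),n,'lean',np.degrees(np.arccos(v[2])),'yaw',np.degrees(np.arctan2(v[1],v[0])),'ends',(c+a*v).round(),(c+e*v).round(),e-a)
# shaft row profile
for r in range(203,246,3):
    print(r,[(u,P[r,u].round().tolist()) for u in range(322,342) if cv2.cvtColor(im,cv2.COLOR_BGR2HSV)[r,u,1]<60 and P[r,u,2]<400][:5:2])
# plate centre by circle
h=(im[185:236,240:295].min(2)>170).astype(np.uint8)
cs=max(cv2.findContours(h,0,2)[0],key=cv2.contourArea);(x,y),r=cv2.minEnclosingCircle(cs);print(x+240,y+185,r,P[int(y+185),int(x+240)])
d2=np.load('pics/side1.npy');P2=pts('side',d2);
im2=cv2.imread('pics/side1.png')
c,v,a,e,n=axis(P2,im2,(208,262,240,276),zmin=25);print('side',c.round(1),v.round(3),n,(c+a*v).round(),(c+e*v).round())
q=P2[236:248,268:298].reshape(-1,3);q=q[abs(q[:,2]-12)<6];print('side plate',(q.min(0)+q.max(0))/2,q.mean(0))
E
```

```text
[479.5 190.8  92.3] [0.583 0.179 0.792] 195 lean 37.60633036523865 yaw 17.041161081199984 ends [435. 177.  31.] [526. 205. 156.] 157.31550344705096
[502.4  18.7  72. ] [ 0.637 -0.034  0.77 ] 148 lean 39.654283905737174 yaw -3.0890396292352724 ends [470.  20.  33.] [540.  17. 117.] 109.33598760188151
203 []
206 [(325, [527.0, 208.0, 149.0]), (327, [525.0, 204.0, 157.0])]
209 [(326, [518.0, 206.0, 150.0]), (328, [519.0, 200.0, 145.0])]
212 [(326, [512.0, 205.0, 141.0]), (328, [513.0, 200.0, 137.0])]
215 [(326, [505.0, 205.0, 133.0]), (328, [505.0, 199.0, 133.0]), (330, [506.0, 194.0, 131.0])]
218 [(327, [499.0, 202.0, 126.0]), (329, [500.0, 195.0, 116.0])]
221 [(327, [493.0, 200.0, 109.0]), (329, [492.0, 195.0, 113.0]), (331, [493.0, 189.0, 108.0])]
224 [(327, [486.0, 199.0, 98.0]), (329, [486.0, 194.0, 101.0]), (331, [486.0, 188.0, 99.0])]
227 [(328, [479.0, 196.0, 92.0]), (330, [480.0, 190.0, 86.0]), (332, [480.0, 183.0, 79.0])]
230 [(328, [472.0, 195.0, 81.0]), (330, [473.0, 189.0, 77.0]), (332, [472.0, 184.0, 81.0])]
233 [(329, [466.0, 191.0, 68.0]), (331, [465.0, 186.0, 73.0]), (333, [465.0, 180.0, 68.0])]
236 [(329, [459.0, 189.0, 53.0]), (331, [458.0, 184.0, 58.0]), (334, [460.0, 174.0, 40.0])]
239 [(327, [452.0, 194.0, 40.0]), (329, [452.0, 188.0, 42.0]), (331, [451.0, 184.0, 52.0])]
242 [(327, [444.0, 194.0, 43.0]), (329, [443.0, 189.0, 44.0]), (331, [442.0, 184.0, 51.0])]
245 [(329, [436.0, 188.0, 35.0]), (331, [435.0, 184.0, 44.0]), (333, [435.0, 178.0, 40.0])]
266.0 210.5 15.239850997924805 [542.44351319 361.29133242  16.07740041]
side [485.  186.2  95.5] [0.54  0.189 0.82 ] 258 [451. 174.  44.] [525. 200. 156.]
side plate [541.37671157 353.32383946  11.80501141] [542.1853498  350.41298389  13.63030122]
```

```bash
cat >> h.py <<'E'
def shift(p,yaw=None):
    s=env.state();Rm=R.from_euler('xyz',s['tcp_rot']).as_matrix()
    return (Rm.T@(np.array(p)-s['eef_pos'])/1000).round(4), None if yaw is None else round(-(yaw-np.degrees(s['tcp_rot'][2])),1)
E
python3 - <<'E'
from h import *
d=np.load('pics/top1.npy');P=pts('top',d).reshape(-1,3)[(d>0).ravel()]
for x in range(300,800,100): print(x,[(y,int(q[:,2].max()) if len(q:=P[(P[:,0]>x)&(P[:,0]<x+100)&(P[:,1]>y)&(P[:,1]<y+100)]) else None) for y in range(-400,500,100)])
print(shift([480,-250,405]),shift([480,190,370],18),shift([504,198,290],18))
E
```

```text
300 [(-400, 149), (-300, 39), (-200, 17), (-100, 10), (0, 38), (100, 10), (200, 9), (300, 16), (400, 19)]
400 [(-400, 16), (-300, 10), (-200, 676), (-100, 840), (0, 856), (100, 120), (200, 125), (300, 14), (400, 10)]
500 [(-400, 10), (-300, 9), (-200, 682), (-100, 848), (0, 956), (100, 143), (200, 157), (300, 23), (400, 15)]
600 [(-400, 60), (-300, 62), (-200, 73), (-100, 11), (0, 175), (100, 153), (200, 10), (300, 23), (400, 59)]
700 [(-400, 81), (-300, 527), (-200, 575), (-100, 652), (0, 572), (100, 654), (200, 575), (300, 655), (400, 655)]
(array([ 0.4065, -0.2677, -0.0005]), None) (array([ 0.5114, -0.695 ,  0.035 ]), np.float64(-4.2)) (array([ 0.5366, -0.6969,  0.115 ]), np.float64(-4.2))
```

```bash
python3 - <<'E'
from h import *
d=np.load('pics/top1.npy');P=pts('top',d);im=cv2.imread('pics/top1.png')
m=(d>0)&(P[...,2]>300)&(P[...,0]<640)&(P[...,1]>-300)&(P[...,1]<300)
v,u=np.nonzero(m);print(len(v),v.min(),v.max(),u.min(),u.max(),P[m].min(0),P[m].max(0))
d2=np.load('pics/side1.npy');P2=pts('side',d2);im2=cv2.imread('pics/side1.png')
for r in range(0,100,15):
    c=[u for u in range(260,310) if im2[r,u,2]>1.5*im2[r,u,1]]
    print(r,[P2[r,u].round().tolist() for u in c[:1]])
E
```

```text
10871 74 373 401 559 [ 139.27755182 -167.96311254  300.04309716] [521.63672351  72.43274248 956.59507032]
0 [[491.0, 1378.0, 667.0]]
15 [[495.0, 1456.0, 612.0]]
30 [[494.0, 1561.0, 552.0]]
45 [[498.0, 1677.0, 486.0]]
60 []
75 [[536.0, 1984.0, 323.0]]
90 []
```

```bash
python3 - <<'E'
from h import *
d=np.load('pics/top1.npy');P=pts('top',d);im=cv2.imread('pics/top1.png')
m=(d>0)&(P[...,2]>200)&(np.indices(d.shape)[0]>300);Q=P[m]
a=-1.436;r=Q[:,0]*np.cos(a)+Q[:,1]*np.sin(a);t=-Q[:,0]*np.sin(a)+Q[:,1]*np.cos(a)
for k in range(-200,800,50):
    s=(r>k)&(r<k+50)
    if s.sum()>5: print(k,s.sum(),'z',np.percentile(Q[s,2],[2,50,99]).round(),'t',np.percentile(t[s],[1,99]).round())
m=(d>0)&(P[...,2]>300)&(P[...,0]<680)&(np.indices(d.shape)[0]<200)&(np.indices(d.shape)[1]>500)
Q=P[m];print(m.sum(),np.percentile(Q,[0,5,50,95,100],axis=0).round())
print(im[m].mean(0))
E
```

```text
-100 1461 z [202. 234. 281.] t [ 26. 251.]
-50 3107 z [242. 280. 370.] t [ 29. 256.]
0 3377 z [245. 371. 461.] t [ 21. 255.]
50 3182 z [236. 482. 551.] t [ 20. 253.]
100 3202 z [409. 565. 611.] t [145. 253.]
150 203 z [418. 518. 602.] t [250. 253.]
1284 [[ 489. -105.  671.]
 [ 490.  -84.  696.]
 [ 501.    5.  836.]
 [ 515.   45.  935.]
 [ 522.   53.  957.]]
[35.76401869 37.80451713 88.74454829]
```

Request:
carry_out(series=[[0.04,-0.04,0,0,1],[0.08,-0.08,0,0,1],[0.12,-0.12,0,0,1],[0.16,-0.16,0,0,1],[0.2,-0.2,0,0,1],[0.24,-0.24,0,0,1],[0.275,-0.28,0,0,1],[0.3,-0.32,0,0,1],[0.325,-0.36,0,0,1],[0.35,-0.4,0,0,1],[0.37,-0.44,0,0,1],[0.395,-0.48,0,0,1],[0.418,-0.522,0,0,1],[0.44,-0.565,0,0,1],[0.465,-0.61,0,-2,1],[0.49,-0.655,0,-4,1],[0.512,-0.695,0,-4,1],[0.512,-0.695,0.03,-4,1],[0.512,-0.695,0.03,-4,1]])

```text
t: 2.48
eef_pos: [480.2, 190.4, 373.1]
tcp_rot: [-3.141, 0.004, 0.312]
ft_force: [-0.1, -1.5, 0.4]
opening: 1.001
grip_force: 0.0
```

```bash
python3 - <<'E'
from h import *
s=env.state();print(s['t'],s['eef_pos'],np.degrees(s['tcp_rot']),s['joints'])
im,d=save('wrist','w1');print(env.get_calibration('wrist'))
E
```

```text
2.475 [480.20811402 190.39161027 373.09056951] [-179.99202136    0.23885085   17.84861043] [ 2.49565053e-01  3.76679654e-01  1.85903859e+00 -1.50860447e-04
  9.10043775e-01  1.50893748e+00]
{'intrinsics': array([[325.1922621 ,   0.        , 279.670515  ],
       [  0.        , 325.1922621 , 207.83906429],
       [  0.        ,   0.        ,   1.        ]]), 'T_tool_cam': array([[-8.74316654e-04,  9.66656023e-01,  2.56076882e-01,
         7.27672694e+01],
       [ 9.99999276e-01,  1.05686431e-03, -5.75250001e-04,
        -6.10811318e-01],
       [-8.26707393e-04,  2.56076193e-01, -9.66656247e-01,
         2.04933190e+01],
       [ 0.00000000e+00,  0.00000000e+00,  0.00000000e+00,
         1.00000000e+00]])}
```

View pics/w1.png

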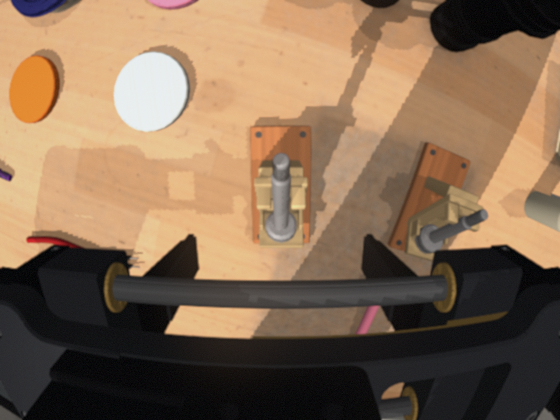

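The wrist view shows the long spindle upright in the image, foot at (280,228) and tip at (282,158), centred between the fingers. The yaw therefore matches the cradle. The plate is at (151,91).

```bash
cat >> h.py <<'E'
def wpts(d,s=None):
    c=env.get_calibration('wrist');K=np.array(c['intrinsics']);T=np.array(c['T_tool_cam'])
    v,u=np.mgrid[:d.shape[0],:d.shape[1]];a=(u-K[0,2])/K[0,0];b=(v-K[1,2])/K[1,1]
    th=np.hypot(a,b)+1e-9;k=np.tan(th)/th
    P=np.stack([a*k*d,-b*k*d,-d],-1)@T[:3,:3].T+T[:3,3]
    s=s or env.state();return P@R.from_euler('xyz',s['tcp_rot']).as_matrix().T+s['eef_pos'],P
E
python3 - <<'E'
from h import *
d=np.load('pics/w1.npy');im=cv2.imread('pics/w1.png');W,Tl=wpts(d)
hs=cv2.cvtColor(im,cv2.COLOR_BGR2HSV)
for r in range(156,236,6):
    c=[u for u in range(262,300) if hs[r,u,1]<60 and W[r,u,2]>25]
    if c: print(r,c[0],c[-1],W[r,c].mean(0).round(1),W[r,c,2].max().round(1),'tool x,y',Tl[r,c].mean(0).round(1))
m=(hs[...,1]<40)&(hs[...,2]>170)&(abs(W[...,2]-12)<8);m[:, 200:]=0;m[150:]=0
q=W[m];print('plate',len(q),(q.min(0)+q.max(0))/2,q.max(0)-q.min(0),np.median(q,0))
E
```

```text
156 275 287 [530.3 205.7 152.7] 153.9 tool x,y [ 52.7   0.4 221.5]
162 273 289 [527.  204.6 154.7] 156.0 tool x,y [ 49.2   0.4 219.6]
168 274 288 [523.3 203.5 153.8] 155.5 tool x,y [ 45.3   0.4 220.5]
174 272 288 [520.  203.  156.6] 353.7 tool x,y [ 4.200e+01 -2.000e-01  2.176e+02]
180 272 289 [513.3 200.5 137.7] 140.9 tool x,y [3.490e+01 1.000e-01 2.366e+02]
186 272 289 [508.5 199.  132.9] 136.9 tool x,y [2.990e+01 1.000e-01 2.413e+02]
192 272 288 [502.5 197.4 124.1] 127.9 tool x,y [ 2.380e+01 -2.000e-01  2.502e+02]
198 273 289 [499.4 195.7 128.2] 353.7 tool x,y [ 20.2   0.4 246.1]
204 273 288 [489.2 192.7 103.7] 107.5 tool x,y [9.700e+00 2.000e-01 2.706e+02]
210 273 288 [481.3 190.1  91.2] 95.8 tool x,y [1.300e+00 2.000e-01 2.831e+02]
216 269 293 [468.2 185.3  61.9] 83.0 tool x,y [-12.5   0.8 312.5]
222 266 295 [459.8 183.   52.8] 69.3 tool x,y [-21.2   0.4 321.6]
228 266 295 [455.5 181.9  57.9] 353.7 tool x,y [-2.560e+01  2.000e-01  3.165e+02]
234 268 293 [446.8 178.9  49.3] 52.8 tool x,y [-34.8   0.4 325.1]
plate 4522 [544.74023987 361.75575547  12.66555813] [88.80715175 89.25731081  5.92007523] [545.08731897 359.25094738  12.82003643]
```

Request:
carry_out(series=[[0.028,0,0.02,0,1],[0.028,0,0.04,0,1],[0.028,0,0.06,0,1],[0.028,0,0.075,0,1],[0.028,0,0.081,0,1],[0.028,0,0.081,0,0],[0.028,0,0.081,0,0],[0.028,0,0.081,0,0],[0.028,0,0.081,0,0],[0.028,0,0.081,0,0],[0.028,0,0.081,0,0],[0.028,0,0.081,0,0],[0.028,0,0.081,0,0],[0.028,0,0.081,0,0]])

```text
t: 4.28
eef_pos: [507.2, 198.6, 293.7]
tcp_rot: [3.141, 0.0, 0.311]
ft_force: [0.9, -0.5, 1.3]
opening: 0.142
grip_force: 30.0
```

Request:
carry_out(series=[[0,0,-0.01,0,0],[0,0,-0.025,0,0],[0,0,-0.045,0,0],[0,0,-0.065,0,0],[0,0,-0.085,0,0],[0,0,-0.1,0,0],[0,0,-0.1,0,0],[0,0,-0.1,0,0],[0,0,-0.1,0,0],[0,0,-0.1,0,0],[0,0,-0.1,0,0],[0,0,-0.1,0,0]])

```text
t: 5.78
eef_pos: [507.2, 198.7, 393.6]
tcp_rot: [3.142, 0.0, 0.311]
ft_force: [-0.9, -0.8, -2.7]
opening: 0.142
grip_force: 30.0
```

```bash
python3 - <<'E'
from h import *
s=env.state();print(s['t'],s['eef_pos'],s['grip_force'])
a,d=save('side','s2');b,_=save('wrist','w2')
c=np.hstack([cv2.resize(a[130:300,180:340],(400,425)),cv2.resize(b[:420,130:430],(400,425))])[:,:,::-1]
cv2.imwrite('pics/c2.png',c)
E
```

```text
5.775 [507.23929901 198.65073397 393.58228022] 29.994341277197236
```

View pics/c2.png

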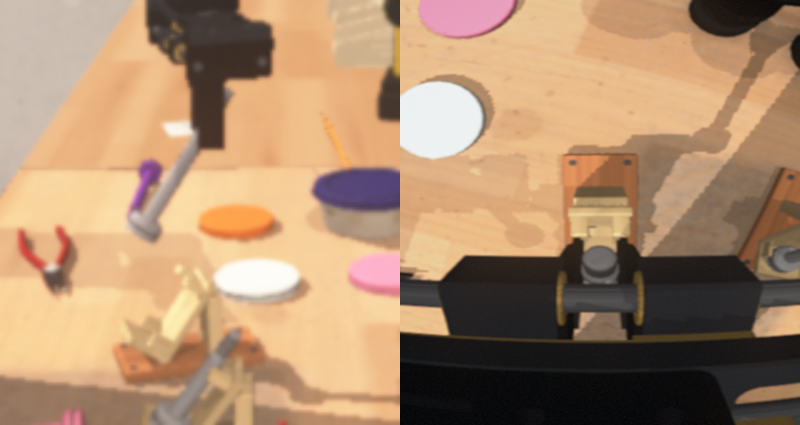

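The spindle is held firmly at its 35° lean, with no swing under gravity. To upright it, I can push the foot against the front (lean-side) face of the fixed cradle post by moving the gripper backwards. I'll measure the cradle profile first.

```bash
python3 - <<'E'
from h import *
s=env.state();Rm=R.from_euler('xyz',s['tcp_rot']).as_matrix();o=s['eef_pos']
for n,P in(('side',pts('side',np.load('pics/s2.npy'))),('wrist',wpts(np.load('pics/w2.npy'))[0])):
    T=((P-o)@Rm); X,Y,Z=T[...,0].ravel(),T[...,1].ravel(),P[...,2].ravel()
    print(n)
    for y0,y1 in((-34,-22),(-22,-8),(-8,8),(8,22),(22,34)):
        print(' y',y0,y1)
        m=(Y>y0)&(Y<y1)&(Z<100)&(X>-90)&(X<70)
        print('  z range per x:',{x:(int(Z[k].min()),int(Z[k].max()),int(k.sum())) for x in range(-90,70,8) if (k:=m&(X>=x)&(X<x+8)).sum()>2})
# held spindle
im=cv2.imread('pics/s2.png');c,v,a,e,k=axis(pts('side',np.load('pics/s2.npy')),im,(180,228,228,262),zmin=100);print(c,Rm.T@v,k, Rm.T@(c+a*v-o),Rm.T@(c+e*v-o))
E
```

```text
side
 y -34 -22
  z range per x: {-90: (13, 42, 6), -82: (12, 14, 3), -26: (12, 62, 4), -18: (12, 81, 6), 14: (12, 14, 5), 30: (12, 14, 6), 46: (0, 3, 8), 54: (0, 3, 7), 62: (1, 2, 6)}
 y -22 -8
  z range per x: {-90: (12, 43, 18), -82: (12, 43, 15), -74: (13, 37, 8), -66: (27, 44, 25), -58: (24, 42, 22), -50: (27, 38, 19), -42: (39, 48, 13), -34: (13, 90, 26), -26: (12, 87, 21), -18: (12, 83, 28), -10: (79, 82, 4), 22: (12, 15, 4), 30: (12, 15, 7), 38: (1, 12, 3), 46: (1, 4, 9), 54: (1, 3, 8), 62: (1, 4, 10)}
 y -8 8
  z range per x: {-90: (11, 43, 21), -82: (12, 43, 16), -74: (13, 36, 19), -66: (14, 31, 6), -50: (28, 41, 14), -42: (13, 51, 19), -34: (12, 88, 26), -26: (12, 85, 32), -18: (11, 83, 36), -10: (80, 82, 5), 22: (13, 14, 7), 30: (12, 14, 11), 46: (0, 2, 8), 54: (0, 3, 10), 62: (0, 3, 10)}
 y 8 22
  z range per x: {-90: (13, 43, 17), -82: (12, 44, 27), -74: (12, 36, 19), -66: (12, 41, 20), -58: (12, 41, 24), -50: (13, 38, 20), -42: (12, 50, 38), -34: (11, 90, 47), -26: (12, 89, 52), -18: (12, 83, 60), -10: (18, 81, 73), -2: (22, 72, 39), 6: (13, 13, 3), 14: (12, 16, 8), 22
[... 1652 characters left out ...]
138), -10: (65, 81, 154), -2: (9, 77, 224), 6: (9, 12, 83), 14: (10, 13, 84), 22: (10, 13, 85), 30: (10, 13, 89), 38: (-2, 12, 100), 46: (-2, 1, 90), 54: (-2, 1, 82), 62: (-2, 2, 88)}
 y 22 34
  z range per x: {-74: (-1, 11, 8), -66: (8, 13, 29), -58: (0, 19, 46), -50: (-1, 13, 37), -42: (-1, 12, 39), -34: (-1, 12, 31), -26: (-1, 12, 28), -18: (-1, 70, 56), -10: (-1, 79, 67), -2: (-1, 13, 62), 6: (-1, 13, 67), 14: (0, 14, 71), 22: (-1, 13, 69), 30: (-1, 14, 75), 38: (-2, 12, 74), 46: (-1, 1, 66), 54: (-2, 1, 69), 62: (-2, 2, 69)}
[469.47763322 179.4186995  172.16537662] [ 0.59026537 -0.08583021 -0.80263315] 243 [-68.62581686  10.65231801 257.96535227] [ -6.83972166   1.66803119 173.94963545]
```

Request:
carry_out(series=[[0.04,0,0,0,0],[0.08,0,0,0,0],[0.092,0,0,0,0],[0.092,0,0.04,0,0],[0.092,0,0.075,0,0],[0.092,0,0.083,0,0],[0.085,0,0.083,0,0],[0.078,0,0.083,0,0],[0.071,0,0.083,0,0],[0.065,0,0.083,0,0],[0.06,0,0.083,0,0],[0.055,0,0.083,0,0],[0.055,0,0.083,0,0]])

```text
t: 7.5
eef_pos: [559.9, 215.5, 313.0]
tcp_rot: [3.141, -0.006, 0.311]
ft_force: [5.3, 1.5, 0.9]
opening: 0.14
grip_force: 30.0
```

```bash
python3 - <<'E'
from h import *
s=env.state();print(s['t'],s['eef_pos'],s['grip_force'],s['ft_force'])
a,d=save('side','s3')
cv2.imwrite('pics/c3.png',cv2.resize(a[170:310,200:340],(560,560),interpolation=cv2.INTER_CUBIC)[:,:,::-1])
E
```

```text
7.5 [559.8520085 215.529827  312.9791749] 30.003320777643694 [5.31316503 1.47053001 0.93769233]
```

View pics/c3.png

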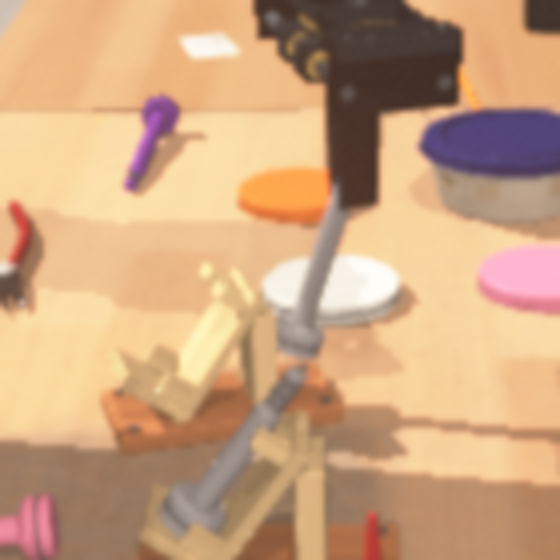

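It is working: the spindle now leans about 18° and the foot is pushing on the post with 5 N. I'll continue.

Request:
carry_out(series=[[-0.005,0,0,0,0],[-0.01,0,0,0,0],[-0.015,0,0,0,0],[-0.02,0,0,0,0],[-0.025,0,0,0,0],[-0.03,0,0,0,0],[-0.034,0,0,0,0],[-0.037,0,0,0,0],[-0.037,0,0,0,0],[-0.037,0,0,0,0]])

```text
t: 8.8
eef_pos: [524.3, 204.1, 310.6]
tcp_rot: [3.142, 0.001, 0.311]
ft_force: [3.2, 1.7, 0.3]
opening: 0.14
grip_force: 30.0
```

```bash
python3 - <<'E'
from h import *
s=env.state();print(s['t'],s['eef_pos'],s['grip_force'],s['ft_force'])
a,d=save('side','s4');P=pts('side',d)
cv2.imwrite('pics/c4.png',cv2.resize(a[170:310,200:340],(560,560),interpolation=cv2.INTER_CUBIC)[:,:,::-1])
K=env.get_calibration('side');T=np.array(K['cam_to_world']);k=np.array(K['intrinsics'])
def pix(p):
    q=T[:3,:3].T@(np.array(p)-T[:3,3]);return k[0,0]*q[0]/-q[2]+k[0,2],-k[1,1]*q[1]/-q[2]+k[1,2]
g=s['eef_pos']-[0,0,171]
for dz in(-25,-50,-75,-95,-113): u,v=pix(g+[0,0,dz]);print(dz,'crop',(u-200)*4,(v-170)*4)
E
```

```text
8.8 [524.34204071 204.1303377  310.57153393] 30.000436923728557 [3.17041636 1.7062842  0.33563516]
-25 crop 288.90468912727556 223.68298300000538
-50 crop 289.91018406172316 264.5963347845152
-75 crop 290.90054151823347 304.89374616122063
-95 crop 291.6821568384121 336.69748923248153
-113 crop 292.3776530287905 364.9970652192851
```

View pics/c4.png

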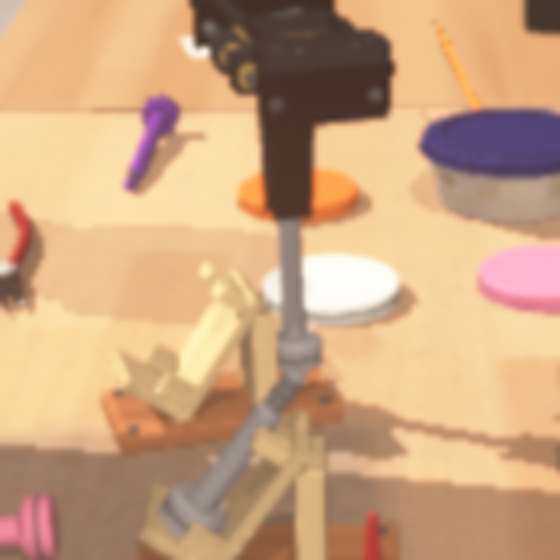

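The spindle is now within about 2° of vertical: the foot is at crop (299,352) against 292 expected for a plumb line. Next I move it over the white plate.

Request:
carry_out(series=[[0.015,0,0,0,0],[0.02,0,-0.02,0,0],[0.02,0,-0.04,0,0],[0.03,-0.03,-0.04,0,0],[0.04,-0.06,-0.04,0,0],[0.05,-0.09,-0.04,0,0],[0.058,-0.12,-0.04,0,0],[0.064,-0.144,-0.04,0,0],[0.064,-0.144,-0.02,0,0],[0.064,-0.144,-0.005,0,0],[0.064,-0.144,-0.005,0,0],[0.064,-0.144,-0.005,0,0]])

```text
t: 10.35
eef_pos: [541.6, 360.6, 316.1]
tcp_rot: [3.142, -0.0, 0.31]
ft_force: [0.3, -0.1, -1.1]
opening: 0.141
grip_force: 30.0
```

```bash
python3 - <<'E'
from h import *
s=env.state();print(s['t'],s['eef_pos'],s['grip_force'],s['ft_force'])
a,d=save('side','s5')
cv2.imwrite('pics/c5.png',cv2.resize(a[170:270,220:340],(720,600),interpolation=cv2.INTER_CUBIC)[:,:,::-1])
t,_=save('top','t5')
K=env.get_calibration('side');T=np.array(K['cam_to_world']);k=np.array(K['intrinsics'])
def pix(p):
    q=T[:3,:3].T@(np.array(p)-T[:3,3]);return (k[0,0]*q[0]/-q[2]+k[0,2]-220)*6,(-k[1,1]*q[1]/-q[2]+k[1,2]-170)*6
g=s['eef_pos']-[0,0,171]
for dz in(-25,-50,-75,-95,-113): print(dz,pix(g+[0,0,dz]))
print('plate',pix([543.5,361.5,12]))
E
```

```text
10.35 [541.59133563 360.62523793 316.07441996] 29.995467577343664 [ 0.26459423 -0.11410773 -1.09707212]
-25 (np.float64(370.25104481652136), np.float64(189.2993617669337))
-50 (np.float64(371.2023020515418), np.float64(244.49757836419258))
-75 (np.float64(372.14089609311395), np.float64(298.9609929867153))
-95 (np.float64(372.88282284885486), np.float64(342.0124750201888))
-113 (np.float64(373.54386901545354), np.float64(380.3707320103692))
plate (np.float64(378.6688170219131), np.float64(421.9244557916589))
```

View pics/c5.png

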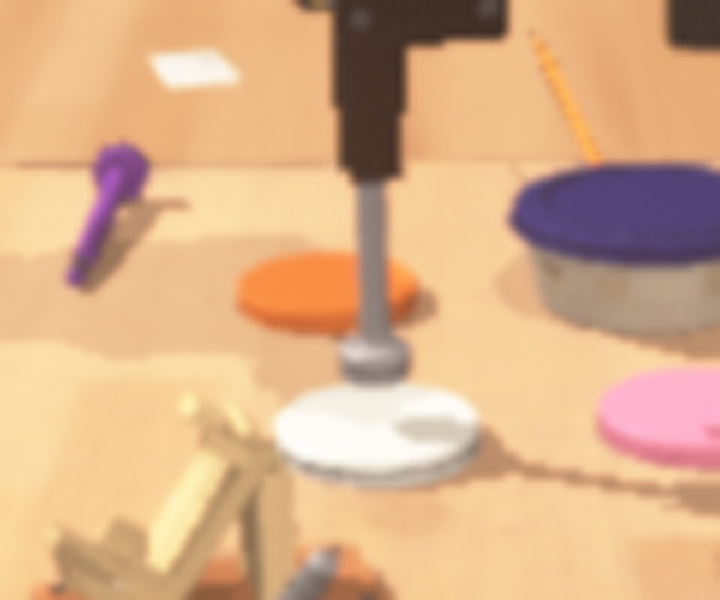

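The spindle hangs straight over the plate: foot at (374,360), plate centre (377,428), with a gap of about 20 mm. I'll lower it gently.

Request:
carry_out(series=[[0,0,0.005,0,0],[0,0,0.01,0,0],[0,0,0.013,0,0],[0,0,0.015,0,0],[0,0,0.017,0,0],[0,0,0.017,0,0],[0,0,0.017,0,0]])

```text
t: 11.32
eef_pos: [541.3, 360.8, 298.8]
tcp_rot: [3.142, -0.0, 0.311]
ft_force: [-0.4, -0.6, -1.0]
opening: 0.14
grip_force: 30.0
```

Request:
carry_out(series=[[0,0,0.001,0,0],[0,0,0.002,0,0],[0,0,0.002,0,0]])

```text
t: 11.7
eef_pos: [541.3, 360.8, 296.6]
tcp_rot: [3.141, 0.0, 0.311]
ft_force: [-0.8, -0.4, -1.3]
opening: 0.141
grip_force: 30.0
```

Request:
carry_out(series=[[0,0,0.001,0,0],[0,0,0.002,0,0],[0,0,0.002,0,0]])

```text
t: 12.08
eef_pos: [541.3, 360.8, 294.6]
tcp_rot: [3.141, 0.0, 0.311]
ft_force: [-0.4, 0.4, -1.9]
opening: 0.14
grip_force: 30.0
```

Request:
carry_out(series=[[0,0,0.001,0,0],[0,0,0.002,0,0],[0,0,0.002,0,0]])

```text
t: 12.45
eef_pos: [541.6, 360.9, 294.4]
tcp_rot: [-3.141, -0.003, 0.311]
ft_force: [-0.8, -0.7, 11.5]
opening: 0.145
grip_force: 30.0
```

Contact at 11.5 N. I'll press 1 mm more to seat the foot flat, then ease off and open.

Request:
carry_out(series=[[0,0,0.001,0,0],[0,0,0.001,0,0],[0,0,0,0,0],[0,0,-0.001,0,0],[0,0,-0.0015,0,0],[0,0,-0.0015,0,0]])

```text
t: 13.2
eef_pos: [541.4, 360.9, 294.4]
tcp_rot: [-3.142, -0.001, 0.311]
ft_force: [1.1, 0.8, 5.3]
opening: 0.139
grip_force: 30.0
```

```bash
python3 - <<'E'
from h import *
s=env.state();print(s['t'],s['eef_pos'],s['grip_force'],s['ft_force'])
a,d=save('side','s6')
cv2.imwrite('pics/c6.png',cv2.resize(a[170:270,220:340],(720,600),interpolation=cv2.INTER_CUBIC)[:,:,::-1])
E
```

```text
13.2 [541.4385728  360.88012313 294.43298136] 30.0078764787213 [1.09229472 0.8105724  5.32665171]
```

View pics/c6.png

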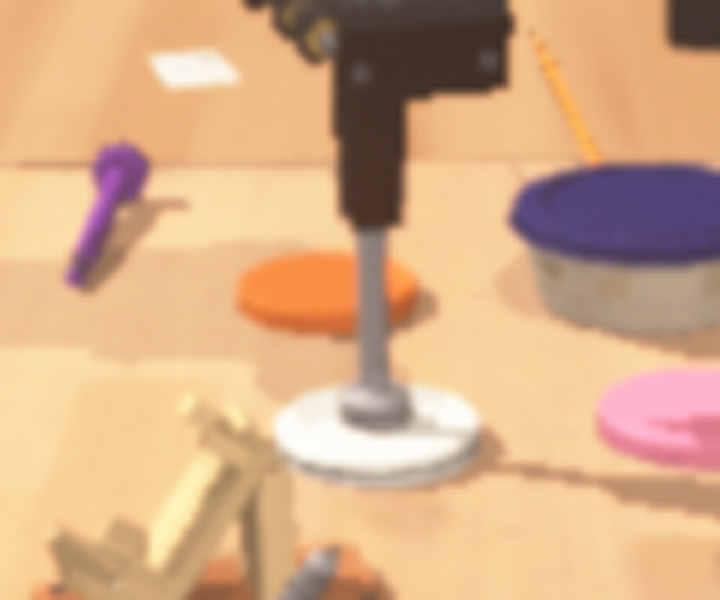

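The foot sits flat near the plate's centre, at (375,418) against (377,428), and stands straight. I'll open slowly and withdraw upward.

Request:
carry_out(series=[[0,0,0,0,0.16],[0,0,0,0,0.2],[0,0,0,0,0.25],[0,0,0,0,0.35],[0,0,0,0,0.5],[0,0,0,0,0.7],[0,0,0,0,0.7],[0,0,0,0,0.7],[0,0,-0.02,0,0.7],[0,0,-0.05,0,0.7],[0,0,-0.09,0,0.7],[0,0,-0.13,0,0.7],[0,0,-0.15,0,0.7],[0,0,-0.15,0,0.7]])

```text
t: 15.0
eef_pos: [541.1, 360.8, 445.6]
tcp_rot: [-3.141, -0.003, 0.311]
ft_force: [-0.2, -0.3, -0.7]
opening: 0.698
grip_force: 0.0
```

```bash
python3 - <<'E'
from h import *
s=env.state();print(s['t'],s['eef_pos'],s['ft_force'])
a,d=save('side','s7');b,_=save('wrist','w7')
cv2.imwrite('pics/c7.png',np.hstack([cv2.resize(a[170:310,200:340],(400,400)),cv2.resize(b,(400,400))])[:,:,::-1])
E
```

```text
15.0 [541.12951826 360.78187184 445.58406485] [-0.19021845 -0.2720186  -0.67453952]
```

View pics/c7.png

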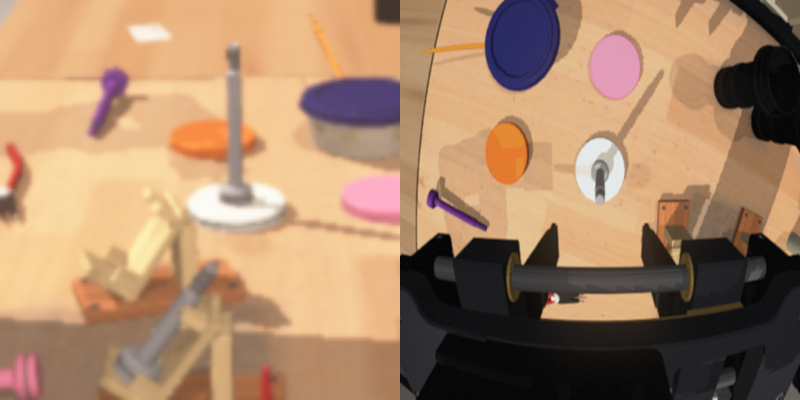

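The spindle stands upright by itself near the plate's centre, the short one is still in its cradle, and the gripper is clear. I'll hand the job in.

```bash
python3 -c "
from cell import env
print(env.job_done())"
```

```text
the job is handed in; nothing more can be done
None
```

The long spindle stands released and upright near the centre of the white plate, and the short spindle is still in its cradle. I handed the job in at about 15 s, but no verdict was returned.

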